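# Earth the spark tester, then draw the hot plug with the tongs

## Task

Make the spark plug tester safe and take out its hot plug: first move the red-handled earthing pin from its wooden stand, push it down through the eyelet of the copper terminal until its collar sits fully home, and let go of it. Then pick up the sprung tongs with the yellow grips, close their jaws on the spark plug, draw the plug up out of the socket and finish still holding it in the tongs, upright and still, with its lower end at least 6 cm above the socket. Never touch the hot plug with the gripper itself, and leave the other things on the bench where they are.

Things in the scene. Friction and masses are not known exactly. Their poses are not given: they have to be found in the camera images.
- pin_grip (a point): Earthing pin upright in a hole of a dark wooden stand (50 x 50 mm, 50 mm tall), collar resting on the stand. This point: on its axis, 23 mm below its top, 23 mm above the underside of its collar, 68 mm above its foot. z up along the pin. Red round handle 20 mm diameter, 41 mm long; steel collar below it 24 mm diameter, 5 mm thick.
- pin: The same earthing pin, about 40 g, origin at the foot of its shank. Shank 8 mm diameter, 45 mm long below the collar, last 6 mm tapered to 3.6 mm. 91 mm tall in all.
- eyelet (a point): Centre of the top face of the copper ring terminal's eyelet (29 mm outside, vertical through hole 12 mm) on a steel flange 46 x 46 mm at the tester's left. Face 54 mm above the bench, ring and flange 14 mm thick together, free space below. Pin fully home: its collar rests on this face, so the pin's grip point is 23 mm above this point. z up; axes turn with the tester.
- socket (a point): Centre of the mouth of the tester's round steel socket collar, 32 mm outside, 46 mm above the bench, hole 18 mm; it stands on a grey block 80 x 80 mm, 34 mm tall. z up; the tester's y axis points from here to the eyelet, 95 mm away; its x axis points away from the robot, to a 56 mm tall box with a dial that begins 56 mm behind the socket.
- tester: Grey steel spark plug tester, fixed to the bench; origin on the bench under the socket axis, same axes as the socket.
- plug_hex (a point): Middle of the spark plug's steel hexagon (21 mm wide, 17 mm tall), on the plug's axis, z up. It is 32 mm above the plug's lower end, 13 mm above the mouth of the socket, 59 mm above the bench at the start; white insulator and brass tip rise 46 mm above it.
- plug: The same spark plug, upright, 78 mm tall, about 50 g, origin at the lower end of its thread. Thread 14 mm diameter, 19 mm long, hangs loosely in the socket; seat ring 23 mm diameter, 4 mm thick, under the hexagon, rests on the socket collar.
- tongs_grip (a point): Centre between the two yellow grips of the sprung tongs, 26 mm above their feet and the bench, near their balance point. x to the jaws, y across (the arms close along y, level), z up. Grips 60 mm long in x, 28 mm tall (12 to 40 mm above the feet), 52 mm over their outsides when open, 38 mm when the jaws are closed on the plug.
- tongs: The same tongs, 205 mm long, 120 g, standing on their own feet; origin below the grip centre at the level of the feet. Black round hinge post 33 mm diameter, 40 mm tall, 90 mm behind the grips (-x). Two small feet under the arms, 38 mm ahead of the grips (+x).
- jaw_left (a joint): Closing angle of the tongs' left arm, the right moves alike (rad): 0 open, 0.08 on the plug, 0.12 shut on nothing. A spring opens them: each grip needs 4.5 N at first, 6 N at the plug's width. Squeezed to about 47 mm over the grips, the tongs can be carried with jaws still well open; 20 to 30 N of grip holds the plug firmly.
- carb_bowl: Bystander: olive plastic carburettor bowl, 64 mm diameter, 45 mm tall; origin under its centre.
- oil_cap: Bystander: tin oil can cap, 38 mm diameter, 30 mm tall; origin under its centre.
- height_lever: Bystander: chrome mower height lever with black knob, 150 mm long, lying flat; origin under its middle.
- spanner: Bystander: steel spanner, 170 mm long, lying flat.
- jar: Bystander: amber glass jar, 64 mm diameter, 85 mm tall; origin under its centre.
- tongs_jaws (a point): Middle between the tongs' rubber jaws, 90 mm ahead (+x) of the grip centre at the same height. Jaws 28 mm long, 16 mm tall, 50 mm apart when open; they move twice as far as the grips.
There are look-alikes about, which are no part of the job. Leave any green look-alike of the pin alone.

How it is judged (in metres and radians):
On the way, in this order (a step that is already met when the one before it is completed fails the run):
1. the earthing pin is fully home in the eyelet and let go, the plug still in its socket (horizontal distance between pin_grip and eyelet below 0.006 m and z of pin_grip in the frame of eyelet below 0.026 m and angle between pin_grip's own z axis and vertical below 0.12 rad and contact force between the fingers and pin below 0.1 N and z of plug_hex in the frame of socket below 0.025 m), for 0.2 s.
2. the plug is lifted clear of the socket by the tongs (z of plug_hex in the frame of socket above 0.04 m and contact force between tongs and plug above 1 N and contact force between the fingers and tongs above 1 N), for 0.1 s.
At the end, for the whole second after the job is handed in: The gripper holds the tongs and the tongs alone hold the plug, still (under 3 cm/s) and upright within 20 degrees, its lower end at least 56 mm above the socket; the pin stands fully home in the eyelet (within 3 mm of its seat, 6 mm of the axis, 7 degrees of upright), released (z of plug_hex in the frame of socket above 0.088 m and angle between plug_hex's own z axis and vertical below 0.35 rad and contact force between tongs and plug above 1 N and contact force between the fingers and tongs above 1 N and contact force between tester and tongs below 0.1 N and contact force between each of tester, the arm, the fingers and plug below 0.1 N and height (world z) of tongs_grip above 0.08 m and linear speed of plug below 0.03 m/s and horizontal distance between pin_grip and eyelet below 0.006 m and z of pin_grip in the frame of eyelet below 0.026 m and angle between pin_grip's own z axis and vertical below 0.12 rad and contact force between the fingers and pin below 0.1 N); the arm keeps its last pose, push and grip.
It fails at once if the gripper or arm touches the hot plug (contact force between any of the fingers, the arm and plug above 0.5 N).
It fails at once if a bystander is pushed more than 2 cm (distance of any of carb_bowl, oil_cap, height_lever, spanner, jar from where it was at the start of the episode above 0.02 m).
It also fails if it takes over 61 s, if anything falls off the work surface, if the arm or the gripper's body presses on something with over 40 N, if the wrist force passes 120 N, or if a joint passes its speed limit or range.

## Robot

A 6-joint arm with a two-finger parallel gripper is mounted at the origin on the work surface. World frame = base frame: x ahead of the robot, y to its left, z up, the work surface at z = 0. Lengths are in mm, angles in rad, forces in N, time in s.
With the tool pointing down it reaches from about 350 to 775 mm from the base axis. Payload 7.3 kg.
Tool frame: the origin (TCP) lies at the very end of the fingers, on their centre line; the grasp point (between the pads) lies 19 mm behind it; x points along the fingers, z is the direction in which the jaws open and shut, and the axes are right-handed (so a half turn about x gives the same grasp; the last joint's range is limited). The gripper opens to 92 mm and grips with 3 to 60 N. Pads are 19 mm wide; open, the fingers measure 130 mm over their backs; the gripper's body (75 mm by 190 mm) begins 47 mm behind the grasp point.
Start: joints at [1.066, 0.342, 1.524, -0, 1.275, -0.146], TCP at [184.341, 491.593, 226.741] pointing down, gripper open.
Joint ranges: [-2.53, 2.53], [-0.77, 2.02], [0.04, 2.7], [-1, 4.14], [0.28, 2.66], [-3.11, 3.11]. Speed limits (rad/s): [2.57, 2.57, 3.14, 3.14, 3.14, 3.14].

## Interface

Orientations are given as [roll, pitch, yaw] about the fixed x, y, z axes, in that order (R = Rz(yaw) Ry(pitch) Rx(roll)).
In Python, from plant import * gives the robot as it stands.
- The arm moves only by the tool carry_out, never from a script. Its argument "rows" is a list of rows, each a list of 4 numbers: the shift along the world's x, y, z in mm, then the turn about the world's z in degrees. In form: [[x, y, z, twist], ...]. A call has 1 to 20 rows; each row is the pose to reach, as a shift and turn from the pose measured when the call began; what a row does not reach only later rows make up. A row lasts 1/12 s, in which the tool goes at most 41.7 mm and 7.16 degrees, less where a joint would pass 70% of its speed; a pose out of reach is approached as far as the arm can. A call with a gripper value outside its range is refused whole. "hand" is the finger opening in mm, from 0 to 91.8, set as the call begins (left out, the last holds). The fingers move at their own pace and stop on an object; the grip force is fixed at half the most. Time passes only in rows, so rows that repeat a pose let the fingers close. It gives the time, the measured TCP pose, the force and the opening at its end, in the units of the state.
- get_obs(): the state, without advancing time (a new reading comes with each control period).
- capture(name): name is "scene" or "top" or "wrist"; returns the picture (420x560x3 uint8, red, green, blue); there is no depth.
- camera_info(name): a dict with "camera_matrix" (3x3 intrinsics, pixels), "pose" (4x4, takes a point from camera to world coordinates); the wrist camera has in their place "mount" (4x4, takes a point from camera to tool coordinates, whose origin is the TCP and whose axes are the tool frame's). Camera axes: x right, y down, z forward; pixel columns grow to the right and rows downward; lengths in mm; the calibration is good to about 2 mm. A picture is of the moment at which its call begins: read the wrist's pose just before it. camera_info takes no time and is no camera call.
- close_job(): hands the job in, once; it reports no verdict.
The state is a dict: "time": time; "joint_positions": joint angles; "dq": joint speeds; "tau": joint torques, N m; "tool_pos": TCP position; "tcp_rot": TCP orientation; "contact_force": force on the tool from outside, world axes, zero at the start; "moment": the same for the moment, N m; "grip_width": finger opening in mm.
Only numpy, scipy, OpenCV 4.12 (cv2) and the standard library are available. Lean on these libraries where they do the work, as an engineer would, in place of code of your own. Each camera call takes 0.05 s, during which the arm holds its last target. There are 200 camera calls.

## Working session

There is one attempt and no reset: what is moved stays moved. The work goes in short steps, Python scripts to look and compute and a tool call to move; the robot and the scene stay as the last step left them, time stands still between calls to the robot, and variables do not carry over. Pictures are saved under pics/ and viewed, about 8 in all and at most 12, crops included, and the job is handed in when it is done.

Besides the shell and the picture viewer there is one more tool, called after "Call:" in YAML: its name, and indented under it one key for each argument. carry_out: Moves the arm, as the interface text tells. Its arguments: {"type":"object","properties":{"rows":{"type":"array"},"hand":{"type":"number"}},"required":["rows"]}

```bash
mkdir -p pics; cat > h.py <<'E'
from plant import *
import numpy as np, cv2
from scipy.spatial.transform import Rotation as R
def cam(name):
    i=camera_info(name); K=np.array(i["camera_matrix"])
    if "pose" in i: T=np.array(i["pose"])
    else:
        o=get_obs(); W=np.eye(4); W[:3,:3]=R.from_euler("xyz",o["tcp_rot"]).as_matrix(); W[:3,3]=o["tool_pos"]
        T=W@np.array(i["mount"])
    return K,T
def ray(K,T,uv,z):
    d=T[:3,:3]@np.linalg.solve(K,[uv[0],uv[1],1]); o=T[:3,3]
    return o+d*(z-o[2])/d[2]
def proj(K,T,p):
    q=T[:3,:3].T@(np.array(p,float)-T[:3,3]); q=K@q; return q[:2]/q[2]
def snap(name,f=None):
    c=cam(name); im=capture(name)
    if f: cv2.imwrite("pics/"+f,cv2.cvtColor(im,cv2.COLOR_RGB2BGR))
    return im,c
E
python3 - <<'E'
from h import *
a,c=snap("scene","s0.png"); b,d=snap("top","t0.png")
print(get_obs()); print(c,d)
print(camera_info("wrist"))
E
```

```text
{'time': 0.1, 'joint_positions': array([ 1.06598911e+00,  3.42616619e-01,  1.52487811e+00,  2.87617284e-05,
        1.27541598e+00, -1.45998489e-01]), 'dq': array([-5.77145674e-05, -2.71547116e-04, -2.28660380e-03,  3.66749611e-04,
       -7.72281245e-04, -4.33953557e-04]), 'tau': array([ 1.52243825e-03, -4.32003629e+01, -2.44693726e+01,  7.17912172e-02,
        5.24656812e-02, -7.76056390e-05]), 'tool_pos': array([184.15902232, 491.27002123, 226.14851558]), 'tcp_rot': array([ 2.97472921,  1.56947799, -2.09647689]), 'contact_force': array([-0.12487059, -0.24033318, -1.89558665]), 'moment': array([ 0.01111234,  0.02231445, -0.05901549]), 'grip_width': 91.71377054332845}
(array([[451.00625049,   0.        , 294.76627064],
       [  0.        , 451.00625049, 210.19689924],
       [  0.        ,   0.        ,   1.        ]]), array([[-4.35200689e-01,  5.42687366e-01, -7.18394588e-01,
         1.34761624e+03],
       [ 9.00262604e-01,  2.72313316e-01, -3.39665573e-01,
         4.27916410e+02],
       [ 1.12961975e-02, -7.94566474e-01, -6.07072084e-01,
         7.79821793e+02],
       [ 0.
[... 397 characters left out ...]
01],
       [ 5.28235856e-03, -8.24149358e-02, -9.96584103e-01,
         1.36451551e+03],
       [ 0.00000000e+00,  0.00000000e+00,  0.00000000e+00,
         1.00000000e+00]]))
{'camera_matrix': array([[296.38828844,   0.        , 280.55125582],
       [  0.        , 296.38828844, 205.86277193],
       [  0.        ,   0.        ,   1.        ]]), 'mount': array([[-3.68177482e-04, -2.88138385e-01,  9.57588709e-01,
        -1.58401593e+02],
       [ 1.07688585e-03, -9.57588333e-01, -2.88137857e-01,
         7.74583720e+01],
       [ 9.99999352e-01,  9.25127861e-04,  6.62854611e-04,
         8.80115669e-01],
       [ 0.00000000e+00,  0.00000000e+00,  0.00000000e+00,
         1.00000000e+00]])}
```

View pics/s0.png

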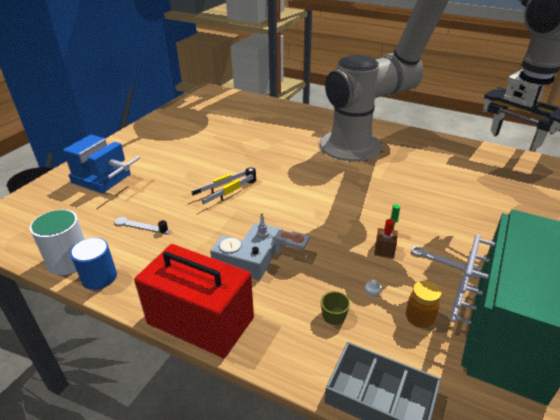

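View pics/t0.png

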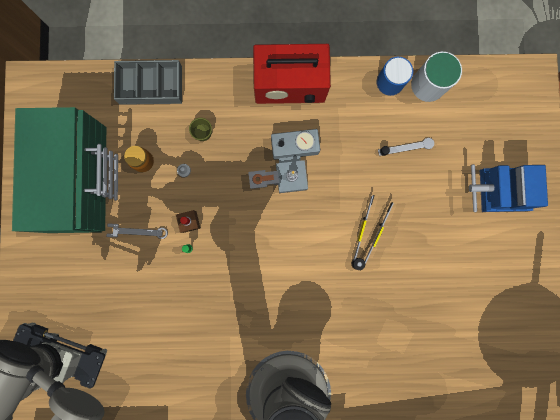

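The scene view shows the red pin at (389,228), with the green look-alike just behind it. In the top view the stand is at (188,221), the copper eyelet near (264,180), the plug near (292,175), and the tongs have yellow grips at (361,230) and (376,238) with the hinge at (358,264).

```bash
python3 - <<'E'
from h import *
import math
K,T=cam("top"); im=cv2.cvtColor(cv2.imread("pics/t0.png"),cv2.COLOR_BGR2RGB); hsv=cv2.cvtColor(im,cv2.COLOR_RGB2HSV)
def blobs(lo,hi,box,z,amin=8):
    m=cv2.inRange(hsv,lo,hi); M=np.zeros_like(m); x0,y0,x1,y1=box; M[y0:y1,x0:x1]=m[y0:y1,x0:x1]
    n,l,s,c=cv2.connectedComponentsWithStats(M)
    for i in range(1,n):
        if s[i,4]>=amin: print(c[i].round(1),s[i],ray(K,T,c[i],z).round(1))
print("red");blobs((0,180,80),(8,255,255),(165,200,215,240),96); blobs((172,150,80),(180,255,255),(165,200,215,240),96)
print("green");blobs((40,100,60),(80,255,255),(165,230,215,260),90)
print("yellow");blobs((22,170,100),(35,255,255),(340,190,410,280),40)
print("copper");blobs((3,90,60),(14,220,255),(240,160,280,195),54)
print("copper wide");blobs((0,60,60),(12,220,255),(240,160,280,195),54)
for n,p,z in (("stand",(188,221),50),("plug",(292,175),105),("sock",(292,175),46),("hinge",(358,264),40)): print(n,ray(K,T,p,z).round(1))
a=cv2.resize(im[150:275,160:300],None,fx=5,fy=4.8,interpolation=cv2.INTER_CUBIC)
cv2.imwrite("pics/t0c.png",cv2.cvtColor(a,cv2.COLOR_RGB2BGR))
E
```

```text
red
[183.4 219.9] [180 217   8   7  45] [475.1 267.8  96. ]
green
[186.9 248.3] [182 244  11   9  75] [401.1 260.   90. ]
yellow
[362.1 230.1] [358 220   9  21  54] [ 442.7 -209.5   40. ]
[378.3 236.4] [374 227  10  20  46] [ 424.8 -253.2   40. ]
copper
[261.9 178.1] [253 174  21  10 122] [588.1  62.   54. ]
copper wide
[262. 178.] [252 174  22  10 132] [588.4  61.5  54. ]
stand [474.5 263.8  50. ]
plug [588.  -17.9 105. ]
sock [596.5 -20.6  46. ]
hinge [ 351.  -195.5   40. ]
```

View pics/t0c.png

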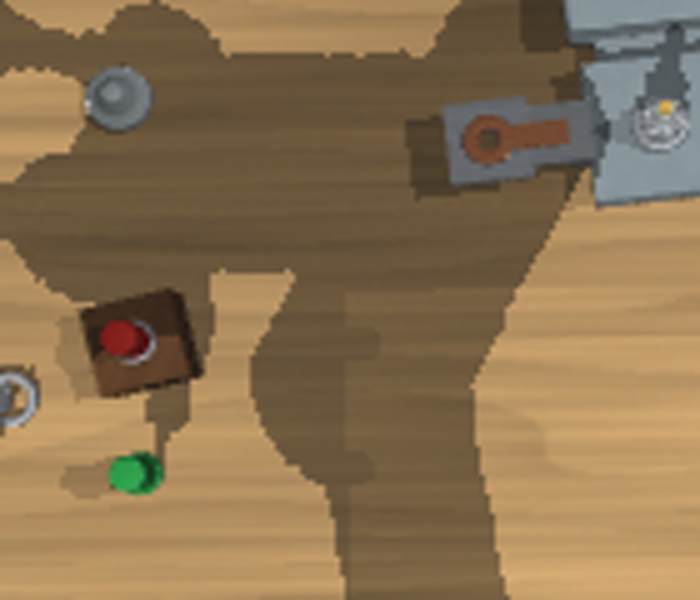

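The crop shows the eyelet hole at about (257.8,179.0) and the plug tip at (293.2,172.1) in full-image pixels. The red pin leans left only through perspective, and the green look-alike stands about 66 mm nearer the robot.

```bash
python3 - <<'E'
from h import *
K,T=cam("top")
e=ray(K,T,(257.8,179),54); p=ray(K,T,(293.2,172.1),105); print("eye",e,"plug",p,"dist",np.linalg.norm((e-p)[:2]),np.degrees(np.arctan2(*(e-p)[[1,0]])))
im=cv2.cvtColor(cv2.imread("pics/s0.png"),cv2.COLOR_BGR2HSV)
Ks,Ts=cam("scene")
def tri(a,b):
    L=[]
    for (k,t,uv) in ((K,T,a),(Ks,Ts,b)):
        d=t[:3,:3]@np.linalg.solve(k,[*uv,1]); L.append((t[:3,3],d/np.linalg.norm(d)))
    A=sum(np.eye(3)-np.outer(d,d) for o,d in L); B=sum((np.eye(3)-np.outer(d,d))@o for o,d in L); x=np.linalg.solve(A,B)
    return x.round(1),[float(np.linalg.norm(np.cross(x-o,d)).round(1)) for o,d in L]
for n,lo,hi in (("red",(0,180,80),(8,255,255)),("green",(40,100,60),(80,255,255)),):
    m=cv2.inRange(im,lo,hi)[195:245,375:410]; ys,xs=np.nonzero(m); print(n,xs.mean()+375,ys.min()+195,ys.max()+195,ys.mean()+195)
    t={"red":(183.4,219.5),"green":(186.0,248.3)}[n]
    print(tri(t,(xs[ys<ys.min()+3].mean()+375,ys.min()+195+1)))
o=get_obs(); W=R.from_euler("xyz",o["tcp_rot"]).as_matrix(); print(W.round(3))
m=cv2.inRange(im,(22,170,100),(35,255,255))[165:205,185:265]; n,l,s,c=cv2.connectedComponentsWithStats(m); print(c+[185,165],s[:,4])
E
```

```text
eye [585.74627961  73.08526383  54.        ] plug [595.61917226 -21.19648286 105.        ] dist 94.79726666608722 95.9780491691717
red 388.3814432989691 219 234 226.27835051546393
(array([475.8, 268.2,  99.7]), [1.0, 1.0])
green 395.219298245614 204 222 212.4298245614035
(array([400.5, 263.6,  93.3]), [2.0, 2.0])
[[-0.001 -0.936  0.351]
 [-0.001  0.351  0.936]
 [-1.     0.    -0.001]]
[[224.22240691 184.48869681]
 [221.41860465 177.46511628]
 [231.25342466 186.7739726 ]
 [218.         186.        ]
 [221.         185.        ]
 [216.         187.        ]] [3008   43  146    1    1    1]
```

Call:
carry_out:
  hand: 60
  rows:
    - [30, -22, 0, 2]
    - [60, -45, 0, 5]
    - [90, -68, 0, 8]
    - [120, -90, 0, 11]
    - [150, -113, 0, 14]
    - [180, -136, 0, 17]
    - [210, -160, -10, 20]
    - [240, -184, -20, 20]
    - [270, -207, -30, 20]
    - [291, -223, -40, 20]
    - [291, -223, -50, 20]
    - [291, -223, -50, 20]
    - [291, -223, -50, 20]
    - [291, -223, -50, 20]

```text
time: 1.27
tool_pos: [474.4, 269.1, 176.5]
tcp_rot: [2.911, 1.57, -1.81]
contact_force: [0.2, -0.0, 0.0]
grip_width: 59.6
```

```bash
python3 - <<'E'
from h import *
im,c=snap("wrist","w1.png"); o=get_obs(); print(o["time"],o["tool_pos"],o["tcp_rot"],o["contact_force"],o["grip_width"])
hsv=cv2.cvtColor(im,cv2.COLOR_RGB2HSV); m=cv2.inRange(hsv,(0,150,50),(8,255,255))
n,l,s,q=cv2.connectedComponentsWithStats(m)
for i in range(1,n):
    if s[i,4]>100: print(q[i],s[i])
print("exp top",proj(*c,(475.5,268,96)),"collar",proj(*c,(475.5,268,52)))
E
```

```text
1.3167 [474.50750925 269.26263901 176.82409192] [-2.66433285  1.56979684 -1.10163458] [ 0.29507444 -0.27946809 -0.62559908] 60.237121353308844
[280.10082645 208.32727273] [269 192  23  32 605]
exp top [278.42295668 213.0522101 ] collar [278.76024991 199.22170819]
```

View pics/w1.png

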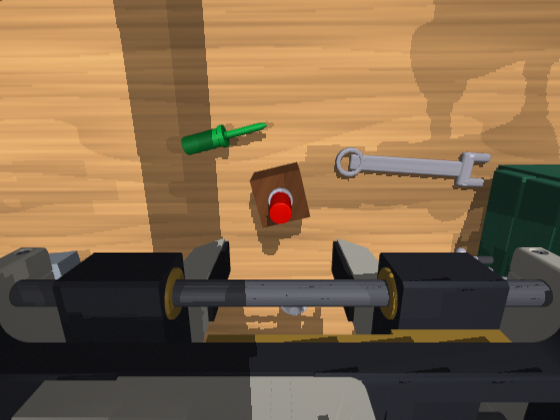

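The wrist view shows the red pin's top at about (280,212), right where I expected it between the fingers. The green look-alike now lies on its side at (220,135), well clear, so I'm descending.

Call:
carry_out:
  rows:
    - [1, 0, -30, 0]
    - [1, 0, -60, 0]
    - [1, 0, -90, 0]
    - [1, 0, -110, 0]
    - [1, 0, -115, 0]
    - [1, 0, -115, 0]
    - [1, 0, -115, 0]

```text
time: 1.9
tool_pos: [476.0, 270.1, 63.2]
tcp_rot: [-1.619, 1.569, -0.055]
contact_force: [0.6, 0.2, -0.5]
grip_width: 60.1
```

Call:
carry_out:
  hand: 5
  rows:
    - [0, 0, 0, 0]
    - [0, 0, 0, 0]
    - [0, 0, 0, 0]
    - [0, 0, 0, 0]
    - [0, 0, 0, 0]
    - [0, 0, 0, 0]
    - [0, 0, 0, 0]
    - [0, 0, 0, 0]

```text
time: 2.57
tool_pos: [476.0, 270.1, 63.3]
tcp_rot: [-1.629, 1.568, -0.066]
contact_force: [0.5, -0.0, 2.0]
grip_width: 19.3
```

Call:
carry_out:
  rows:
    - [0, 0, 30, 0]
    - [0, 0, 60, 0]
    - [0, 0, 85, 0]
    - [0, 0, 85, 0]
    - [14, -25, 85, 0]
    - [28, -50, 85, 0]
    - [42, -75, 85, 0]
    - [56, -100, 85, 0]
    - [70, -125, 85, 0]
    - [84, -150, 85, 0]
    - [97, -175, 85, 0]
    - [106, -190, 85, 0]
    - [110, -197, 85, 0]
    - [110, -197, 85, 0]
    - [110, -197, 85, 0]
    - [110, -197, 85, 0]

```text
time: 3.9
tool_pos: [585.3, 74.2, 147.9]
tcp_rot: [-1.358, 1.569, 0.206]
contact_force: [0.4, -0.2, -0.4]
grip_width: 19.3
```

```bash
python3 - <<'E'
from h import *
im,c=snap("wrist","w2.png"); o=get_obs(); print(o["time"],o["tool_pos"],o["tcp_rot"],o["contact_force"],o["grip_width"])
W=R.from_euler("xyz",o["tcp_rot"]).as_matrix(); print(W.round(3)); t=o["tool_pos"]
print("eye exp",proj(*c,(585.7,73.1,54)),"foot",proj(*c,(t[0],t[1],t[2]-58)),"plug",proj(*c,(595.6,-21.2,105)), c[1][:3,3])
cv2.imwrite("pics/w2c.png",cv2.cvtColor(cv2.resize(im[60:300,130:430],None,fx=2.5,fy=2.5,interpolation=cv2.INTER_CUBIC),cv2.COLOR_RGB2BGR))
E
```

```text
3.95 [585.35774586  74.37596403 148.1132533 ] [-1.45752003  1.56914363  0.10750429] [-0.29108781  0.26505216 -0.47028907] 19.30543454437183
[[ 0.002 -1.     0.006]
 [ 0.     0.006  1.   ]
 [-1.    -0.002  0.   ]]
eye exp [278.35071702 207.49435838] foot [279.696329   220.82266903] plug [149.85822244 241.44065328] [507.89827238  75.29422612 306.24807982]
```

View pics/w2c.png

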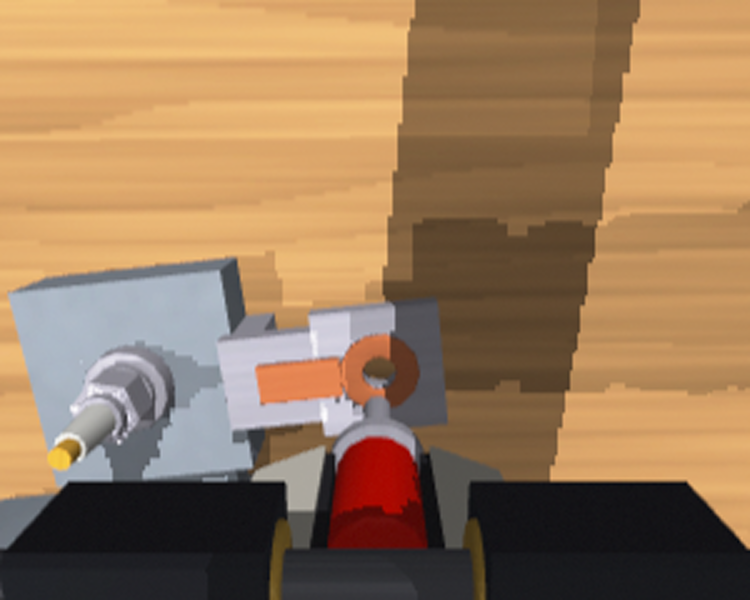

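The crop shows the eyelet hole at full-image (281.4,207.7) and the shank tip just below it at about (280.8,217). I'll go lower, where parallax between the two is small, and look again.

Call:
carry_out:
  rows:
    - [0, 0.5, -14, 0]
    - [0, 0.5, -28, 0]
    - [0, 0.5, -28, 0]
    - [0, 0.5, -28, 0]

```text
time: 4.28
tool_pos: [584.6, 75.8, 119.8]
tcp_rot: [0.008, 1.571, 1.575]
contact_force: [0.2, 0.1, -0.6]
grip_width: 19.1
```

```bash
python3 - <<'E'
from h import *
im,c=snap("wrist","w3.png"); o=get_obs(); t=o["tool_pos"]; print(o["time"],t,o["contact_force"])
print("eye exp",proj(*c,(585.7,73.1,54)),"foot",proj(*c,(t[0],t[1],t[2]-58)),"bot",c[1][:3,3])
cv2.imwrite("pics/w3c.png",cv2.cvtColor(cv2.resize(im[180:260,230:330],None,fx=7,fy=7,interpolation=cv2.INTER_CUBIC),cv2.COLOR_RGB2BGR))
E
```

```text
4.3333 [585.28129452  75.60792668 120.58724165] [ 0.81430208 -0.21579446 -0.60278667]
eye exp [276.16627358 218.7930021 ] foot [279.25920203 221.93888374] bot [507.40548653  76.72628917 278.21096964]
```

View pics/w3c.png

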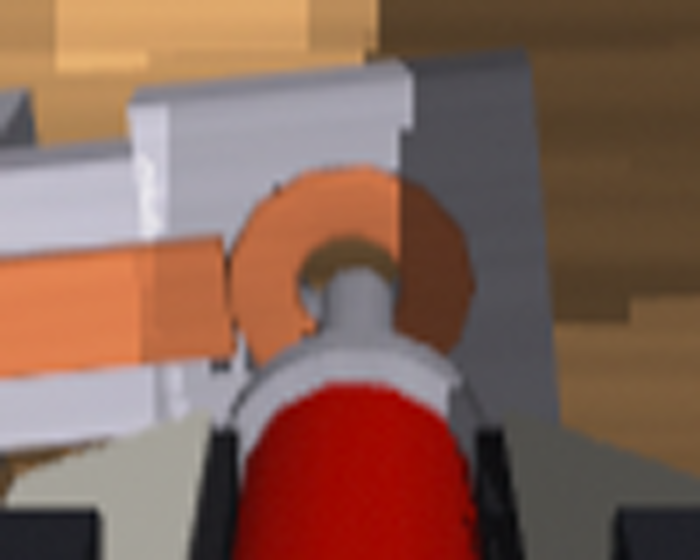

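```bash
python3 - <<'E'
from h import *
c=cam("wrist"); t=np.median([get_obs()["tool_pos"] for _ in range(5)],0); print(t)
f=lambda x,y,z:((proj(*c,(x,y,z))-[230,180])*7).round(0)
for n,dz,r in (("tip",0,1.8),("shank",6,4),("collar_lo",45,12),("collar_hi",50,12),("red_lo",50,10)):
    print(n,f(t[0]-r,t[1],t[2]-58+dz), f(t[0],t[1]-r,t[2]-58+dz), f(t[0],t[1]+r,t[2]-58+dz))
for x in (585.7,587.2): print("hole",f(x-6,74.8,54),f(x,74.8,54),f(x-14.5,74.8,54),f(x,74.8-14.5,54),f(x,74.8+14.5,54))
E
```

```text
[585.28129452  75.60792668 120.58724165]
tip [346. 269.] [330. 284.] [363. 284.]
shank [346. 268.] [309. 303.] [383. 303.]
collar_lo [344. 328.] [212. 454.] [479. 453.]
collar_hi [344. 349.] [208. 478.] [482. 477.]
red_lo [344. 371.] [231. 478.] [459. 477.]
hole [339. 213.] [340. 263.] [339. 141.] [213. 263.] [466. 262.]
hole [339. 225.] [340. 275.] [339. 154.] [213. 275.] [466. 274.]
```

The crop puts the hole centre at about (350,284) and the shank axis at about (359,280). Allowing for the remaining drop, the pin has to go about +3 mm in x and −1 mm in y.

Call:
carry_out:
  rows:
    - [3, -1, 0, 0]
    - [3, -1, 0, 0]
    - [3, -1, -5, 0]
    - [3, -1, -9, 0]
    - [3, -1, -12, 0]
    - [3, -1, -15, 0]
    - [3, -1, -15, 0]

```text
time: 4.92
tool_pos: [587.8, 74.6, 104.6]
tcp_rot: [-0.528, 1.57, 1.037]
contact_force: [-0.3, -0.1, -1.5]
grip_width: 19.7
```

```bash
python3 - <<'E'
from h import *
im,c=snap("wrist","w4.png"); o=get_obs(); t=o["tool_pos"]; print(o["time"],t,o["contact_force"],o["moment"])
cv2.imwrite("pics/w4c.png",cv2.cvtColor(cv2.resize(im[180:260,230:330],None,fx=7,fy=7,interpolation=cv2.INTER_CUBIC),cv2.COLOR_RGB2BGR))
E
```

```text
4.9667 [587.94200227  74.54301249 105.02448672] [ 0.07457467  0.30479956 -0.24912268] [-0.00800515  0.01157146  0.06255521]
```

View pics/w4c.png

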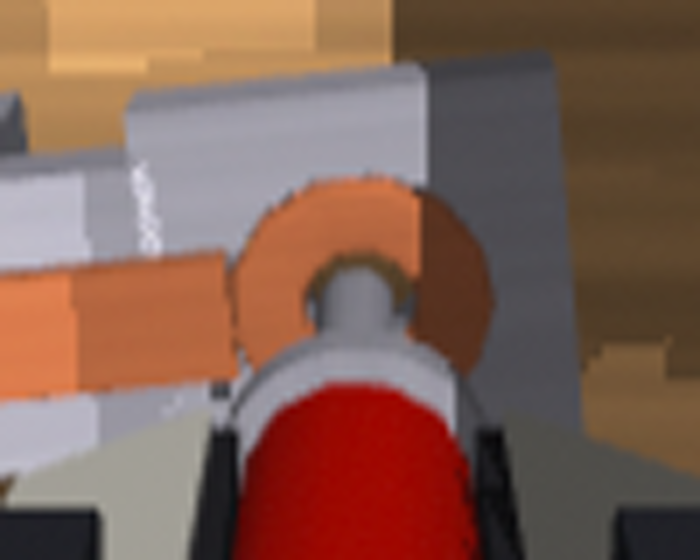

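The tip is inside the hole and centred: the shank is at x≈358 and the hole spans 306–412. The force is near zero, so I'm pushing it home.

Call:
carry_out:
  rows:
    - [0, 0, -8, 0]
    - [0, 0, -16, 0]
    - [0, 0, -24, 0]
    - [0, 0, -31, 0]
    - [0, 0, -36, 0]
    - [0, 0, -37, 0]
    - [0, 0, -38, 0]
    - [0, 0, -38.5, 0]
    - [0, 0, -38.5, 0]

```text
time: 5.72
tool_pos: [587.6, 74.6, 67.2]
tcp_rot: [-1.098, 1.571, 0.468]
contact_force: [-3.5, -0.1, 7.1]
grip_width: 19.5
```

Call:
carry_out:
  hand: 45
  rows:
    - [0, 0, 0, 0]
    - [0, 0, 0, 0]
    - [0, 0, 0, 0]
    - [0, 0, 0, 0]
    - [0, 0, 0, 0]
    - [0, 0, 0, 0]
    - [0, 0, 20, 0]
    - [0, 0, 50, 0]
    - [0, 0, 80, 0]
    - [0, 0, 110, 0]
    - [0, 0, 110, 0]
    - [0, 0, 110, 0]

```text
time: 6.72
tool_pos: [588.6, 74.6, 179.1]
tcp_rot: [-1.531, 1.566, 0.035]
contact_force: [-0.1, 0.3, -0.9]
grip_width: 44.8
```

```bash
python3 - <<'E'
from h import *
im,c=snap("wrist","w5.png"); o=get_obs(); t=o["tool_pos"]; print(o["time"],t,o["contact_force"])
f=lambda p:((proj(*c,p)-[130,100])*2.5).round(0)
x,y=588,74.7
print("top",f((x,y,100)),"collar",f((x,y,59)),"collar left",f((x,y-12,59)),"plug",f((595.6,-21.2,105)))
cv2.imwrite("pics/w5c.png",cv2.cvtColor(cv2.resize(im[100:340,130:430],None,fx=2.5,fy=2.5,interpolation=cv2.INTER_CUBIC),cv2.COLOR_RGB2BGR))
E
```

```text
6.7667 [587.53355124  74.55657544 177.29891637] [-0.60380722 -0.04005239 -0.22371141]
top [374. 278.] collar [374. 245.] collar left [344. 246.] plug [ 86. 305.]
```

View pics/w5c.png

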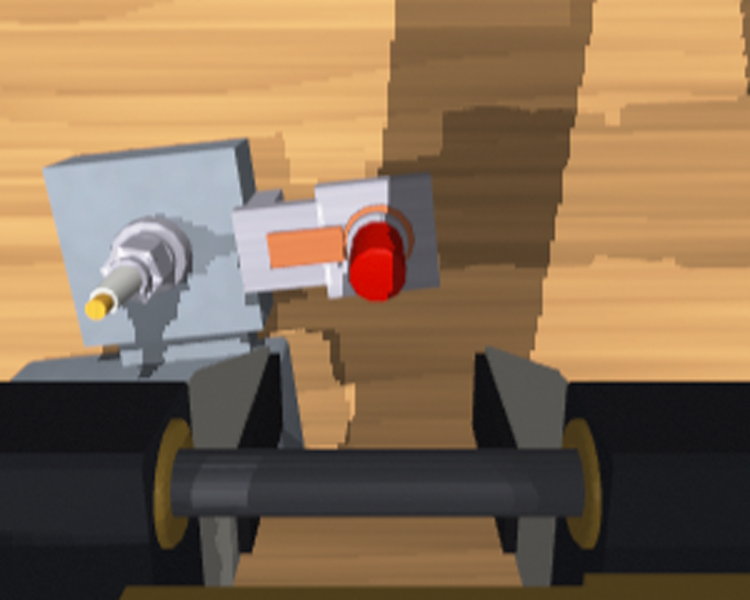

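The pin is seated and upright, with its top at (377,275) against a predicted (374,278), and it is released. The plug tip at (97,306) puts the plug near (597,−19). Next I'm moving over the tongs.

Call:
carry_out:
  hand: 88
  rows:
    - [-17, -34, 0, -2]
    - [-34, -68, 0, -5]
    - [-51, -102, 0, -8]
    - [-68, -136, 0, -11]
    - [-86, -170, 0, -14]
    - [-103, -204, 0, -17]
    - [-120, -238, 0, -20]
    - [-137, -272, -10, -23]
    - [-154, -306, -20, -23.5]
    - [-154, -306, -30, -23.5]
    - [-154, -306, -30, -23.5]
    - [-154, -306, -30, -23.5]

```text
time: 7.77
tool_pos: [432.6, -230.9, 145.9]
tcp_rot: [1.14, 1.568, 2.295]
contact_force: [0.3, 0.6, 0.3]
grip_width: 87.9
```

```bash
python3 - <<'E'
from h import *
im,c=snap("wrist","w6.png"); o=get_obs(); t=o["tool_pos"]; W=R.from_euler("xyz",o["tcp_rot"]).as_matrix(); print(o["time"],t,o["contact_force"],o["grip_width"],W[:,2].round(3))
hsv=cv2.cvtColor(im,cv2.COLOR_RGB2HSV); m=cv2.inRange(hsv,(22,170,90),(35,255,255))
n,l,s,q=cv2.connectedComponentsWithStats(m)
for i in range(1,n):
    if s[i,4]>60: print(q[i].round(1),s[i],ray(*c,q[i],40).round(1))
print(proj(*c,(433.7,-231.4,40)),proj(*c,(351,-195.5,40)))
E
```

```text
7.8167 [ 433.37791707 -230.63086255  146.61107142] [-0.05948649  0.08009351  0.57941568] 87.79988261774612 [0.403 0.915 0.001]
[305.1 202.2] [300 168  12  67 422] [ 440.6 -208.2   40. ]
[255.5 203.2] [252 170   8  66 424] [ 422.9 -250.7   40. ]
[279.17976322 205.38742476] [278.47415262 102.94109852]
```

View pics/w6.png

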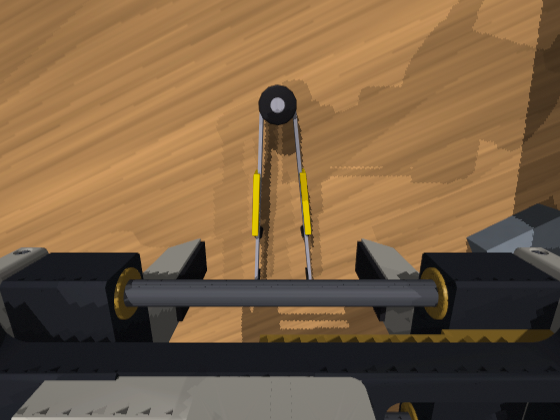

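The wrist view shows the tongs lined up between the fingers, with the grips at (255,203) and (305,202) and the hinge at (278,105). That needs a 1.5° twist and about 1 mm of shift, then down.

Call:
carry_out:
  rows:
    - [-1.5, 1, -35, 1.5]
    - [-1.5, 1, -70, 1.5]
    - [-1.5, 1, -105, 1.5]
    - [-1.5, 1, -128, 1.5]
    - [-1.5, 1, -138, 1.5]
    - [-1.5, 1, -138, 1.5]
    - [-1.5, 1, -138, 1.5]

```text
time: 8.4
tool_pos: [432.7, -229.3, 9.2]
tcp_rot: [0.741, 1.57, 1.925]
contact_force: [0.2, 0.1, 0.9]
grip_width: 87.8
```

Call:
carry_out:
  hand: 46
  rows:
    - [0, 0, 0, 0]
    - [0, 0, 0, 0]
    - [0, 0, 0, 0]
    - [0, 0, 0, 0]
    - [0, 0, 0, 0]
    - [0, 0, 0, 0]
    - [0, 0, 0, 0]
    - [0, 0, 0, 0]

```text
time: 9.07
tool_pos: [433.2, -229.7, 9.6]
tcp_rot: [-0.928, 1.57, 0.256]
contact_force: [0.8, 0.3, 3.9]
grip_width: 46.5
```

Call:
carry_out:
  rows:
    - [0, 0, 10, 0]
    - [0, 0, 25, 0]
    - [0, 0, 40, 0]
    - [0, 0, 50, 0]
    - [0, 0, 50, 0]
    - [0, 0, 50, 0]

```text
time: 9.57
tool_pos: [433.3, -229.7, 60.0]
tcp_rot: [-1.407, 1.569, -0.223]
contact_force: [-0.6, 0.3, -1.7]
grip_width: 45.7
```

```bash
python3 - <<'E'
from h import *
im,c=snap("scene"); o=get_obs(); t=o["tool_pos"]; print(o["time"],t,o["contact_force"],o["moment"],o["grip_width"])
im2,_=snap("top")
u=proj(*c,t).astype(int); print(u)
a=cv2.resize(im[130:250,160:340],None,fx=4,fy=4,interpolation=cv2.INTER_CUBIC)
cv2.imwrite("pics/s7.png",cv2.cvtColor(a,cv2.COLOR_RGB2BGR))
E
```

```text
9.6167 [ 432.8750907  -229.43813094   59.40471459] [-0.28277496  0.65631682 -1.33120518] [ 0.05841443  0.04871351 -0.01149572] 45.82673698327105
[225 174]
```

View pics/s7.png

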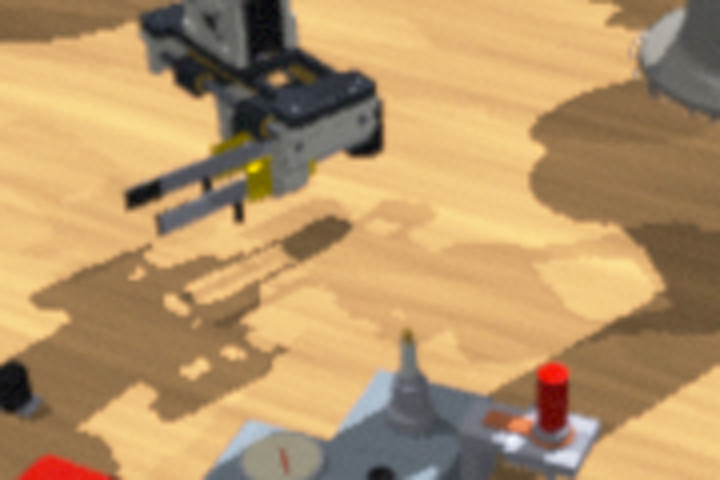

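The scene crop shows the tongs level in the gripper with open jaws, and the pin still home and upright. Now to the staging point behind the plug, aligned with the tester.

Call:
carry_out:
  rows:
    - [1, 24, 0, 4]
    - [2, 48, 0, 8]
    - [3, 72, 0, 12]
    - [4, 96, 0, 16]
    - [5, 120, 0, 20]
    - [6, 145, 0, 24]
    - [6, 170, -5, 28]
    - [6, 185, -10, 28]
    - [6, 193, -15, 28]
    - [6, 193, -15, 28]
    - [6, 193, -15, 28]
    - [6, 193, -15, 28]

```text
time: 10.67
tool_pos: [438.9, -37.1, 44.0]
tcp_rot: [0.742, 1.57, 2.414]
contact_force: [1.1, 0.3, -1.2]
grip_width: 46.1
```

```bash
python3 - <<'E'
from h import *
im,c=snap("wrist","w8.png"); o=get_obs(); t=o["tool_pos"]; W=R.from_euler("xyz",o["tcp_rot"]).as_matrix(); print(o["time"],t,o["contact_force"],o["grip_width"],W[:,2].round(3))
im,c=snap("top","t8.png"); hsv=cv2.cvtColor(im,cv2.COLOR_RGB2HSV)
print(proj(*c,(597.3,-19.2,105)),proj(*c,(597.3-68,-19.2-7,61)))
cv2.imwrite("pics/t8c.png",cv2.cvtColor(cv2.resize(im[140:260,230:330],None,fx=5,fy=5,interpolation=cv2.INTER_CUBIC),cv2.COLOR_RGB2BGR))
E
```

```text
10.7167 [438.97092825 -37.24892292  44.08646972] [ 0.80594127 -0.25832896 -1.25029704] 46.341312843706 [-0.1    0.995  0.001]
[292.42629723 171.47585796] [294.78001889 198.84080062]
```

View pics/t8c.png

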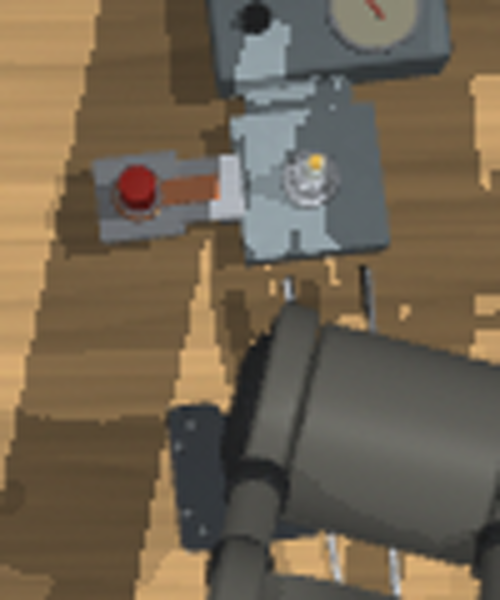

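The top crop shows the jaw tips at (289,278) and (363,265), aimed at the plug at about (312,178). Sideways error is about 1 mm and there are about 68 mm to go, so I'm sliding forward.

Call:
carry_out:
  rows:
    - [12, 1.5, 0, 0]
    - [24, 3, 0, 0]
    - [36, 4.5, 0, 0]
    - [46, 6, 0, 0]
    - [56, 7, 0, 0]
    - [64, 8, 0, 0]
    - [68, 8.5, 0, 0]
    - [68, 8.5, 0, 0]
    - [68, 8.5, 0, 0]

```text
time: 11.52
tool_pos: [506.6, -29.0, 44.0]
tcp_rot: [0.84, 1.57, 2.511]
contact_force: [-0.2, -0.7, -1.1]
grip_width: 45.9
```

```bash
python3 - <<'E'
from h import *
im,c=snap("top","t9.png"); o=get_obs(); print(o["time"],o["tool_pos"],o["contact_force"],o["grip_width"])
b,d=snap("scene","s9.png")
A=cv2.resize(im[150:220,255:325],(400,400),interpolation=cv2.INTER_CUBIC);B=cv2.resize(b[190:260,220:290],(400,400),interpolation=cv2.INTER_CUBIC)
cv2.imwrite("pics/c9.png",cv2.cvtColor(np.hstack([A,B]),cv2.COLOR_RGB2BGR))
E
```

```text
11.5667 [506.35983904 -28.89072109  44.0359318 ] [-0.08681622 -0.63821798 -1.05267908] 46.007323203653115
```

View pics/c9.png

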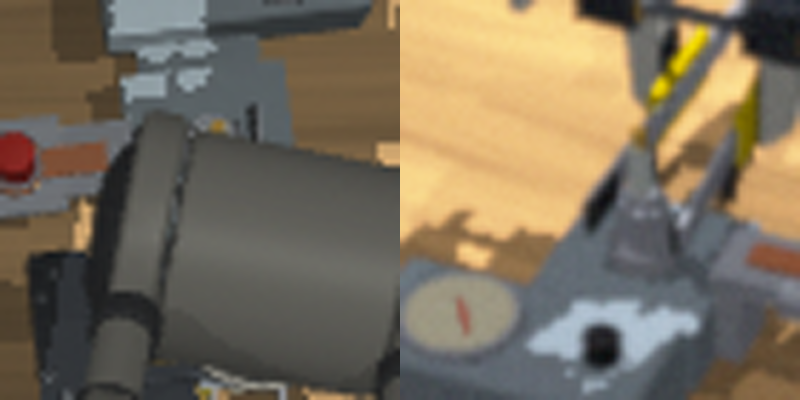

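Right panel: the jaws stand on either side of the hexagon. Left panel: the jaw tip reaches past the plug axis. Closing now.

Call:
carry_out:
  hand: 30
  rows:
    - [0, 0, 0, 0]
    - [0, 0, 0, 0]
    - [0, 0, 0, 0]
    - [0, 0, 0, 0]
    - [0, 0, 0, 0]
    - [0, 0, 0, 0]
    - [0, 0, 0, 0]
    - [0, 0, 0, 0]
    - [0, 0, 0, 0]
    - [0, 0, 0, 0]

```text
time: 12.45
tool_pos: [506.3, -28.8, 44.1]
tcp_rot: [0.892, 1.57, 2.562]
contact_force: [-0.5, -0.3, -0.3]
grip_width: 37.5
```

Stopped at 37.5 mm, so the jaws are on the plug. Lifting slowly.

Call:
carry_out:
  rows:
    - [0, 0, 5, 0]
    - [0, 0, 12, 0]
    - [0, 0, 20, 0]
    - [0, 0, 30, 0]
    - [0, 0, 40, 0]
    - [0, 0, 50, 0]
    - [0, 0, 60, 0]
    - [0, 0, 70, 0]
    - [0, 0, 80, 0]
    - [0, 0, 90, 0]
    - [0, 0, 100, 0]
    - [0, 0, 105, 0]
    - [0, 0, 105, 0]
    - [0, 0, 105, 0]
    - [0, 0, 105, 0]
    - [0, 0, 105, 0]
    - [0, 0, 105, 0]

```text
time: 13.87
tool_pos: [506.0, -28.8, 148.5]
tcp_rot: [1.08, 1.568, 2.751]
contact_force: [-0.0, -0.3, -1.4]
grip_width: 37.4
```

```bash
python3 - <<'E'
from h import *
o=get_obs(); print(o["time"],o["tool_pos"],o["contact_force"],o["grip_width"])
b,d=snap("scene","s10.png"); print(proj(*d,(597,-19,164)), proj(*d,(597,-19,132)),proj(*d,(597,-19,46)))
cv2.imwrite("pics/c10.png",cv2.cvtColor(cv2.resize(b[130:270,200:330],None,fx=4.2,fy=4.2,interpolation=cv2.INTER_CUBIC),cv2.COLOR_RGB2BGR))
E
```

```text
13.8667 [505.99841787 -28.80435509 148.49185148] [-0.03984401 -0.25410468 -1.36431896] 37.41691202630772
[259.7705208  193.36609442] [260.24714341 204.24328372] [261.44733074 231.63322351]
```

The viewing limit is reached, so I'll check the plug's position from pixels instead.

```bash
python3 - <<'E'
from h import *
o=get_obs(); print(o["time"],o["tool_pos"].round(1),o["contact_force"].round(2),o["grip_width"])
b,d=snap("scene"); s0=cv2.cvtColor(cv2.imread("pics/s0.png"),cv2.COLOR_BGR2RGB)
for n,im,z in (("start",s0,104),("now",b,209)):
    u=proj(*d,(596,-19.5,z)); x0,y0=(u-12).astype(int)
    hsv=cv2.cvtColor(im,cv2.COLOR_RGB2HSV)[y0:y0+24,x0:x0+24]; m=cv2.inRange(hsv,(14,130,80),(30,255,255))
    k,l,s,c=cv2.connectedComponentsWithStats(m); print(n,"tip exp",u.round(1),[(c[i].round(1)+[x0,y0],s[i,4]) for i in range(1,k) if s[i,4]<80])
def show(n,im,r):
    print(n)
    for y in range(*r): print(y,im[y,254:270].mean(1).round().astype(int),) if y%2==0 else None
show("now",b,(174,236))
h=cv2.cvtColor(b,cv2.COLOR_RGB2HSV); m=cv2.inRange(h,(0,180,80),(8,255,255))
ys,xs=np.nonzero(m[215:250,285:310]); u1=(xs.mean()+285,ys.min()+215,ys.max()+215); s9=cv2.cvtColor(cv2.imread("pics/s9.png"),cv2.COLOR_BGR2HSV)
ys,xs=np.nonzero(cv2.inRange(s9,(0,180,80),(8,255,255))[215:250,285:310]); print("pin now/before",u1,(xs.mean()+285,ys.min()+215,ys.max()+215))
E
```

```text
13.9167 [506.1 -28.8 148.6] [-0.76  0.25 -1.55] 37.580697372423835
start tip exp [260.7 213.2] [(array([261.3, 212.9]), np.int32(9))]
now tip exp [259.1 177.1] [(array([267.1, 169.8]), np.int32(36)), (array([260. , 177.2]), np.int32(10)), (array([268.1, 179. ]), np.int32(7))]
now
174 [190 190 189 188 187 185 171 138 116 100  90  76  92  97  96  98]
176 [188 187 185 186 180 160 161 164 162 126 110 105  96  85  93 100]
178 [201 200 197 194 177 125  96 113 151 137 115 110  95  97 110 145]
180 [197 197 197 194 175 128 108 119 120 105  98 108 100 132 176 187]
182 [192 195 196 191 164 130 127 128 116 102  96  98 150 190 201 201]
184 [189 188 188 184 154 125 127 127 125  88  46  83 173 195 199 197]
186 [189 187 178 139 116 116 126 130 127  82  38  76 168 188 186 165]
188 [181 145  93  85 112 121 124 129 128 115  85  81 138 122 112 109]
190 [137  86  88 106 105 116 122 112 110 107  95  80  78 105 104  99]
192 [ 45  38  86 109 114 113 109 107 103  92  82  92  96  94  97 113]
194 [ 43  32  69  87  90  91  98  92  77  54  81  97  96 100 129 172]
196 [ 78  97 111  97  90  91  88  86  73  55  76 
[... 791 characters left out ...]
220 [184 186 184 186 183 182 182 181 182 185 184 182 177 177 176 176]
222 [186 188 188 188 188 176 166 139 155 165 165 164 176 181 182 181]
224 [187 190 188 189 187 187 183 156 126 132 137 135 135 135 173 185]
226 [188 191 188 190 189 173 135 115 117 167 183 184 184 185 187 191]
228 [191 188 191 182 170 135 116 113 116 128 126 139 168 191 192 187]
230 [192 190 168 138 120 103  91  90  88  90  94 108 156 202 203 194]
232 [191 187 142 120 113  99  88  87  85  89  99 145 201 212 191 187]
234 [171 132 106 102 112 116 118 117 112 116 134 167 163 128 121 150]
pin now/before (np.float64(297.72340425531917), np.int64(221), np.int64(237)) (np.float64(297.79347826086956), np.int64(221), np.int64(236))
```

The plug's tip is at (260.0,177.2) against a predicted (259.1,177.1). Its lower end is near row 205, so z is about 130 mm, and the pin hasn't moved. Handing in.

```bash
python3 -c "
from plant import *
print(close_job())"
```

```text
the job is handed in; nothing more can be done
None
```

I seated and released the earthing pin in the eyelet, then picked up the tongs, closed them on the plug, drew it straight up and handed the job in. The job used about 14 of the 61 s, and `close_job()` gave no verdict.

- **Pin:** the collar met the eyelet at the expected height with about 7 N. After release it looked upright and home, and its pixels had not moved after the plug was lifted.
- **Plug:** the grip stopped at 37.5 mm (38 mm expected) and held while lifting. The brass tip was within 1 pixel of where it should be if upright. The lower end is at about z = 130 mm, roughly 85 mm above the socket.
- **Disagreements:** the top and wrist cameras differed by about 3 mm on the eyelet's x position. I used the wrist camera's view of tip against hole, and the pin went in freely.
- **Not checked:** I hit the 12-picture limit, so the final check was from pixels only, without viewing the image. I did not measure the bystanders at the end, though nothing suggested contact with them.
- **Green look-alike:** it stood upright in the first pictures but lay on its side by the first wrist view. My path stayed well above it and I felt no contact, so I don't know why it fell.

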